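# Shut the bush mould and latch it

### The job

Close the two-part casting mould on the bench: push the loose front half home against the rear half, hook the latch's wire bail into the keeper's groove with its bar drawn under the nose, then throw the lever down over centre until it lies flat and stays there. Work by feel: do not ram the mould, force the bail against the keeper or slam the lever, and leave the tools lying round it where they are.

Things in the scene. Friction and masses are not known exactly. Their poses are not given: they have to be found in the camera images.
- mould: Aluminium mould for two bushes, fixed on a steel base plate 212x184x12 mm. Origin: on the bench under the middle of the rear half's parting face; x points from front half to rear half, y along the parting face, z up. Rear half: x 0 to 88 mm, 150 mm wide. Both halves' top: 56 mm above the bench. Draw latch on top at y=0.
- front_half (a joint): Gap in m between the mould's halves: 0 = faces touching (hard stop); grows to 0.032 as the front half (66 mm long, 150 wide) slides out along mould -x. It takes about 3 N to slide and stays where left. It must not be pushed with more than 30 N.
- front_face (a point): Middle of the front half's free end face (it faces mould -x), 36 mm above the bench: push here towards mould +x.
- keeper_seat (a point): On the front half: where the middle of the bail's bar lies once hooked, if the keeper is at its middle setting; 31.5 mm from the parting face, 6 mm above the mould's top. The keeper, a dark steel block 19 mm wide, is screwed on through slots and stands up to 2.2 mm either way along mould x from there (not measured: look or feel).
- keeper_mouth (a point): On the front half: middle of the keeper groove's open mouth (middle setting, as keeper_seat), 37 mm from the parting face, 12 mm above the mould's top. The mouth is 9 mm long in x for the 5 mm bar; the groove's floor is 3 mm above the mould's top. The nose on its +x side overhangs 3.5 mm and rises to 13.5 mm: let the bar down, then draw it to mould +x, under the nose.
- keeper_land (a point): On the front half: middle of the flat land behind the groove (its -x side; middle setting, as keeper_seat), 44.7 mm from the parting face, 12 mm above the mould's top, 6.5 mm long in x. A bar lying on it has its middle 14.5 mm above the mould's top. Behind it comes only a low foot with two screws.
- latch_pivot (a point): The lever's axis (along mould y) on the rear half: 30 mm from the parting face (mould +x), 14 mm above the mould's top.
- lever (a joint): Lever angle, rad: 0 = flat on its buffer (hard stop), pointing to mould +x; 1.57 = upright; 2.3 = end stop, leaning over the keeper. Stays where left. Strip 20 mm wide, 66 mm long from the pivot. Below about 0.3 (over centre) the bail's springs pull it down and hold it. Throwing it takes up to 10 N at the pad; it must not be pressed with more than 40 N.
- lever_pad (a point): Point on the lever's top face where it is pushed: at angle a it lies 45 mm along (cos a, 0, sin a) plus 7 mm along (-sin a, 0, cos a) from latch_pivot, in the mould's axes.
- bail_bar (a point): Middle of the crossbar of the bail, a U of 5 mm steel wire, 36 mm wide outside, 26 mm inside; x axis from the bar along the legs to the hinge. It starts standing steeply and stays so; let go at a low angle it may sink. The bar must not be forced against the keeper or the mould by hand with more than 20 N: the wire bends.
- bail_hinge (a point): The bail's hinge on the lever, 72 mm from the bar's middle; at lever angle a it lies 14 mm along (cos(a-0.17), 0, sin(a-0.17)) from latch_pivot. The legs run outside the lever's sides and hold springs (12 N per mm, up to 9 mm) that stretch as the lever is thrown.
- screwdriver_red: Bystander: red screwdriver, 201 mm long, lying beside the mould. Leave alone.
- hex_key: Bystander: black hex key, 114 mm long, lying beside the mould. Leave alone.
- clamp_block: Bystander: milled steel clamp block 40x60x28 mm beside the mould. Leave alone.
- tape_1: Bystander: roll of black tape, 62 mm across, 19 mm high, behind the mould. Leave alone.

How it is judged:
On the way, in this order (a step that is already met when the one before it is completed fails the run):
1. the front half is pushed home: gap under 2 mm (value of joint front_half below 0.002 m), for 0.1 s.
2. the bail's bar lies in the keeper's groove while the lever is still up (z of bail_bar in the frame of keeper_seat below 0.0035 m and x of bail_bar in the frame of keeper_seat between -0.012 and 0.0045 m and value of joint lever above 0.5 rad), for 0.2 s.
3. the lever is down over centre (value of joint lever below 0.1 rad), for 0.2 s.
At the end, for the whole second after the job is handed in: The mould's halves are together (gap under 2 mm), the bail's crossbar lies hooked in the keeper's groove (within 4.5 mm of the keeper_seat point along the mould, no more than 3.5 mm above it), and the lever lies flat past centre (under 0.1 rad), at rest (value of joint front_half below 0.002 m and value of joint lever below 0.1 rad and velocity of joint lever between -0.05 and 0.05 rad/s and z of bail_bar in the frame of keeper_seat below 0.0035 m and x of bail_bar in the frame of keeper_seat between -0.0045 and 0.0045 m); the robot touches nothing.
It fails at once if the bail's bar is forced by hand against the keeper or the mould with more than 20 N (while the fingers are on the bail) (contact force between bail and front_half above 20 N and contact force between the fingers and bail above 0.5 N).
It fails at once if the front half is pushed with more than 30 N (contact force between the fingers and front_half above 30 N).
It fails at once if the lever is pressed down with more than 40 N (contact force between the fingers and lever above 40 N and value of joint lever below 0.5 rad).
It fails at once if a tool or part beside the mould is shifted by more than 20 mm (distance of any of screwdriver_red, hex_key, clamp_block, tape_1 from where it was at the start of the episode above 0.02 m).
It also fails if it takes over 69 s, if anything falls off the work surface, if the arm or the gripper's body presses on something with over 40 N, if the wrist force passes 120 N, or if a joint passes its speed limit or range.

### The arm

A 6-joint arm with a two-finger parallel gripper is mounted at the origin on a cart in front of the work surface, level with it; the furniture and walls round the work are solid. World frame = base frame: x ahead of the robot, y to its left, z up, the work surface at z = 0. Lengths are in m, angles in rad, forces in N, time in s.
With the tool pointing down it reaches from about 0.35 to 0.775 m from the base axis. Payload 5.5 kg.
Tool frame: the origin (TCP) lies at the very end of the fingers, on their centre line; the grasp point (between the pads) lies 19 mm behind it; z points along the fingers, y is the line along which they close (so a half turn about z gives the same grasp; the last joint's range is limited). The gripper opens to 85 mm and grips with 20 to 120 N. Pads are 22 mm wide; open, the fingers measure 114 mm over their backs; the gripper's body (76 mm by 85 mm) begins 54 mm behind the grasp point. The pads swing forward as they close: fully open they stand 13 mm farther back than shut.
Start: joints at [-1.403, 0.313, 0.046, 1.304, 0, 1.431], TCP at [0.174, -0.548, 0.231] pointing down, gripper open.
Joint ranges: [-2.76, 2.76], [-0.86, 1.69], [-1.03, 1.26], [-2.2, 2.34], [-1.47, 1.5], [-3.14, 3.14]. Speed limits (rad/s): [2.57, 2.57, 3.14, 3.14, 3.14, 3.14].

### API

Orientations are given as a unit quaternion [w, x, y, z].
In Python, from workcell import env, imaging, ticket gives the robot as it stands. The module is installed in compiled form; this text tells all that it offers.
- The arm moves only by the tool apply_moves, never from a script. Its argument "rows" is a list of rows, each an object with "xyz": the shift along the tool's x, y, z in mm, a list of three; "turn": the turn, a rotation vector about the tool's x, y, z in rad, a list of three; "grip": the opening, from 0 (shut) to 1 (fully open). A call has 1 to 12 rows; each row is the pose to reach, as a shift and turn from the pose commanded when the call began, along the tool's axes at that moment; what a row does not reach only later rows make up. A row lasts 1/12 s, in which the tool goes at most 41.7 mm and 7.16 degrees, less where a joint would pass 70% of its speed; a pose out of reach is approached as far as the arm can. A call with a gripper value outside its range is refused whole. The fingers move at their own pace and stop on an object; "force" is the grip in N (left out, the last holds). Time passes only in rows, so rows that repeat a pose let the fingers close. It gives the time, the measured TCP pose, the force, the opening and the grip force at its end, in the units of the state.
- env.get_state(): the state, without advancing time (a new reading comes with each control period).
- imaging.read_camera(name): name is "side" or "top" or "wrist"; returns a dict with "color" (384x512x3 uint8, blue, green, red), "z_map" (384x512 float32, m along the optical axis (not along the pixel's ray), 0 where there is no reading), "camera_matrix" (3x3 intrinsics, pixels), "view" (4x4, takes a point from world to camera coordinates). Camera axes: x right, y down, z forward; pixel columns grow to the right and rows downward; lengths in m; the calibration is good to about 2 mm. A picture is of the moment at which its call begins.
- ticket.hand_in(): hands the job in; it is judged then, once.
The state is a dict: "clock": time; "joint_pos": joint angles; "qvel": joint speeds; "tau": joint torques, N m; "tcp_pos": TCP position; "orientation": TCP orientation; "wrist_force": force on the tool from outside, world axes, zero at the start; "ft_torque": the same for the moment, N m; "finger_gap": finger opening in m; "grip_force": force on a finger pad.
Only numpy, scipy, OpenCV 4.12 (cv2) and the standard library are available. Lean on these libraries where they do the work, as an engineer would, in place of code of your own. Each camera call takes 0.05 s, during which the arm holds its last target. There are 200 camera calls.

## Working session

There is one attempt and no reset: what is moved stays moved. The work goes in short steps, Python scripts to look and compute and a tool call to move; the robot and the scene stay as the last step left them, time stands still between calls to the robot, and variables do not carry over. Pictures are saved under pics/ and viewed, at most 10 in all, crops included, and the job is handed in when it is done.

Besides the shell and the picture viewer there is one more tool, called by a JSON object that holds its "api" and its "payload". apply_moves: Moves the arm, as the interface text tells. Its arguments: {"type":"object","properties":{"rows":{"type":"array"},"force":{"type":"number"}},"required":["rows"]}

```bash
mkdir -p pics; cat > h.py <<'E'
import numpy as np, cv2
from workcell import env, imaging, ticket
def shot(n,fn=None):
    r=imaging.read_camera(n); np.savez(''+(fn or n)+'.npz',**r)
    if fn: cv2.imwrite(f'pics/{fn}.png',r['color'])
    return r
def load(fn): return dict(np.load(f'{fn}.npz'))
def pt(r,u,v,z=None):
    K=r['camera_matrix'];V=r['view'];R=V[:3,:3];t=V[:3,3]
    d=R.T@np.linalg.solve(K,[u,v,1.]);c=-R.T@t
    if z is None: return c+d*float(r['z_map'][int(round(v)),int(round(u))])
    return c+d*(z-c[2])/d[2]
def proj(r,p):
    q=r['camera_matrix']@(r['view'][:3,:3]@np.array(p)+r['view'][:3,3]); return q[:2]/q[2]
E
python3 - <<'E'
from h import *
a=shot('top','top0');b=shot('side','side0')
s=env.get_state();print(s['tcp_pos'],s['orientation'],s['clock'],s['finger_gap'])
for r in(a,b):print(-r['view'][:3,:3].T@r['view'][:3,3], r['view'][2,:3])
E
```

```text
[ 0.17410627 -0.54750497  0.23048097] [-8.46615132e-04  9.88182276e-01  1.53281023e-01 -2.27559735e-05] 0.1 0.08549212984783633
[0.41165386 0.03852793 1.23629866] [ 0.18430959 -0.00662918 -0.98284588]
[ 0.22343234 -0.62762931  0.54442333] [ 0.45260678  0.72837547 -0.51440867]
```

View pics/top0.png

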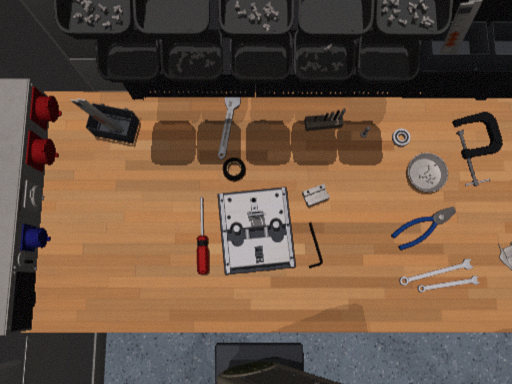

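View pics/side0.png

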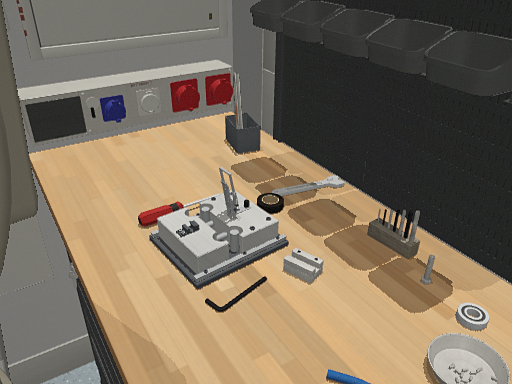

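The mould is at about (257,230) in top. The front half, with its keeper at (259,254), is on the robot's side, and the latch stands near (257,217). I'll enlarge both views.

```bash
python3 - <<'E'
from h import *
a=load('top0');b=load('side0')
c=cv2.resize(a['color'][180:280,210:305],None,fx=6,fy=6,interpolation=cv2.INTER_CUBIC)
d=cv2.resize(b['color'][160:290,145:295],None,fx=4.6,fy=4.6,interpolation=cv2.INTER_CUBIC)
cv2.imwrite('pics/t1.png',c);cv2.imwrite('pics/s1.png',d)
E
```

```text
(no output)
```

View pics/t1.png

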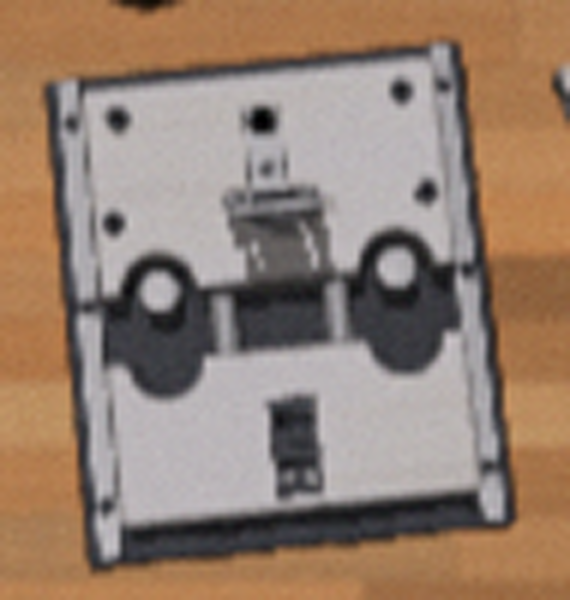

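View pics/s1.png

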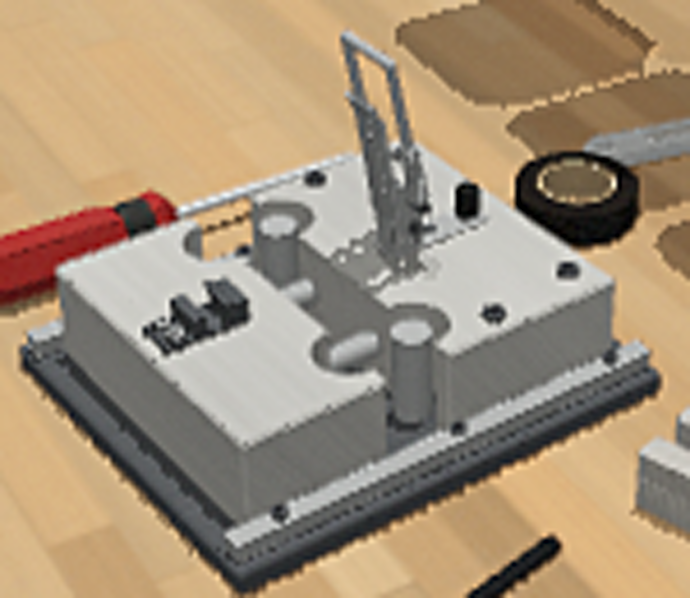

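In t1 the plate's corners are at (48,85), (455,42), (512,522) and (95,568). The rear half's back edge runs (80,95)-(437,55) and the front half's free edge (120,525)-(480,490). The gap is clearly open. In s1 the bail stands up with its bar at (368,50) and the lever is beside it, nearly upright. Next I'll compute the poses.

```bash
python3 - <<'E'
from h import *
np.set_printoptions(precision=4,suppress=True)
a=load('top0');b=load('side0')
T=lambda u,v,z:pt(a,210+(u+.5)/6-.5,180+(v+.5)/6-.5,z)
c=[T(48,85,.012),T(455,42,.012),T(512,522,.012),T(95,568,.012)]
for p in c:print(p)
print('w',np.linalg.norm(c[0]-c[1]),np.linalg.norm(c[2]-c[3]),'l',np.linalg.norm(c[1]-c[2]),np.linalg.norm(c[0]-c[3]))
x=(c[0]+c[1]-c[2]-c[3])[:2];yw=np.arctan2(x[1],x[0]);print('yaw',yw, np.arctan2(*( -(c[0]-c[1]+c[3]-c[2])[0],(c[0]-c[1]+c[3]-c[2])[1])))
X=np.array([np.cos(yw),np.sin(yw)]);Y=np.array([-X[1],X[0]])
o=np.mean(c,0)[:2]
f=lambda p:((p[:2]-o)@X,(p[:2]-o)@Y,p[2])
for n,q in dict(back1=(80,95),back2=(437,55),fr1=(120,525),fr2=(480,490),fin1=(125,362),fin2=(455,330)).items(): print(n,f(T(*q,.056)))
print('keeper', f(T(293,400,.068)),f(T(300,495,.06)))
# depth clouds in plate frame
for r,nm in((a,'top'),(b,'side')):
    v,u=np.nonzero(r['z_map']>0);z=r['z_map'][v,u]
    P=np.linalg.solve(r['camera_matrix'],np.array([u,v,np.ones_like(u)])*z)
    W=(r['view'][:3,:3].T@(P-r['view'][:3,3:])).T
    L=np.c_[(W[:,:2]-o)@X,(W[:,:2]-o)@Y,W[:,2]]
    m=(abs(L[:,0])<.11)&(abs(L[:,1])<.09)
    t=m&(abs(L[:,2]-.056)<.004);A=L[t]
    print(nm,t.sum(),'z med',np.median(A[:,2]),'x',np.percentile(A[:,0],[0,1,99,100]),'y',np.percentile(A[:,1],[0,1,99,100]))
    s=A[(abs(A[:,1])>.055)|(abs(A[:,1])<.02)];h=np.histogram(s[:,0],np.arange(-.11,.11,.005));print(h[0])
    k=L[m&(L[:,2]>.065)&(abs(L[:,1])<.03)]
    k=k[np.argsort(-k[:,2])]; print(k[:25:2] if nm=='side' else k[:8]); 
    kk=k[k[:,0]<-.02]; print('keep',len(kk),kk.min(0) if len(kk) else '',kk.max(0) if len(kk) else '')
print('o',o)
E
```

```text
[0.642  0.1219 0.012 ]
[ 0.6613 -0.0568  0.012 ]
[ 0.4524 -0.0784  0.012 ]
[0.4332 0.0992 0.012 ]
w 0.17979354907350886 0.17863832924943518 l 0.20999483832445925 0.21000843023989102
yaw 0.10547419988407161 0.10808141149484747
back1 (np.float64(0.09053269364815945), np.float64(0.07475060624435592), np.float64(0.05600000000000005))
back2 (np.float64(0.0918820110203355), np.float64(-0.07728614041287676), np.float64(0.05600000000000005))
fr1 (np.float64(-0.08998336759187615), np.float64(0.07536410627562905), np.float64(0.05600000000000005))
fr2 (np.float64(-0.09144366038216134), np.float64(-0.07346218223189992), np.float64(0.05600000000000005))
fin1 (np.float64(-0.023615350804445795), np.float64(0.06681588040793714), np.float64(0.05600000000000005))
fin2 (np.float64(-0.024812521466395867), np.float64(-0.07104008495031597), np.float64(0.05600000000000005))
keeper (np.float64(-0.04746620829472245), np.float64(-0.0005094607570952494), np.float64(0.06800000000000006)) (np.float64(-0.0858087487491337), np.float64(0.0006167830784776204), np.float64(0.06000000000000005))
top 2929 z med 0.056561
[... 463 characters left out ...]
52] [-0.0479  0.0089  0.0738]
side 3106 z med 0.056016603714589934 x [-0.0912 -0.0903  0.0901  0.0933] y [-0.0761 -0.074   0.0734  0.0772]
[ 0  0  0 27 88 73 61 64 50 59 68 62 53 52 47 56 51  8  0  0  0  0 14 70
 49 57 71 59 57 39 39 50 47 50 47 41 46 40 40 37 19  0  0]
[[ 0.0192 -0.0158  0.1582]
 [ 0.019   0.0094  0.1579]
 [ 0.0218  0.0136  0.1574]
 [ 0.0217 -0.006   0.1573]
 [ 0.0191  0.0162  0.1572]
 [ 0.0199 -0.0085  0.1569]
 [ 0.0222 -0.0148  0.1568]
 [ 0.022   0.0107  0.1564]
 [ 0.0207  0.0023  0.1562]
 [ 0.0193 -0.0157  0.156 ]
 [ 0.0183  0.0053  0.1557]
 [ 0.0207 -0.0106  0.1555]
 [ 0.0193  0.0101  0.1554]]
keep 74 [-0.0727 -0.0095  0.0652] [-0.0462  0.0135  0.0708]
o [0.5472 0.0215]
```

```bash
cat >> h.py <<'E'
from scipy.spatial.transform import Rotation as Ro
O=np.array([.5502,.0218,0]);YAW=.106
M=Ro.from_euler('z',YAW).as_matrix()
def w(mx,my,z): return O+M@np.array([mx,my,z])/1e3
def mv(mx,my,z,pitch=0):
    """mould-frame mm target, tool down (x=mould x), pitch about mould y"""
    s=env.get_state();q=s['orientation'];R=Ro.from_quat([q[1],q[2],q[3],q[0]])
    G=Ro.from_matrix(M@Ro.from_euler('y',pitch).as_matrix()@np.diag([1,-1,-1]))
    d=R.inv().apply(w(mx,my,z)-s['tcp_pos'])*1e3
    print('xyz',d.round(1),'turn',(R.inv()*G).as_rotvec().round(4))
def st():
    s=env.get_state();print('t',round(s['clock'],2),'mould',(M.T@(s['tcp_pos']-O)*1e3).round(1),'F',(M.T@s['wrist_force']).round(1),'gap',round(s['finger_gap']*1e3,1),round(s['grip_force'],1))
E
python3 -c "
from h import *
mv(-130,0,200);mv(-130,0,26);st()"
```

```text
xyz [ 403.5 -454.6   31.3] turn [-0.0017 -0.      0.2018]
xyz [ 403.5 -454.3  205.3] turn [-0.0017 -0.      0.2018]
t 0.1 mould [-434.2 -526.3  230.5] F [-0.1 -1.2  0.3] gap 85.5 0.0
```

{"api": "apply_moves", "payload": {"rows": [{"xyz":[403,-454,31],"turn":[0,0,0.202],"grip":0},{"xyz":[403,-454,31],"turn":[0,0,0.202],"grip":0},{"xyz":[403,-454,31],"turn":[0,0,0.202],"grip":0},{"xyz":[403,-454,31],"turn":[0,0,0.202],"grip":0},{"xyz":[403,-454,31],"turn":[0,0,0.202],"grip":0},{"xyz":[403,-454,31],"turn":[0,0,0.202],"grip":0},{"xyz":[403,-454,31],"turn":[0,0,0.202],"grip":0},{"xyz":[403,-454,31],"turn":[0,0,0.202],"grip":0},{"xyz":[403,-454,31],"turn":[0,0,0.202],"grip":0},{"xyz":[403,-454,31],"turn":[0,0,0.202],"grip":0},{"xyz":[403,-454,31],"turn":[0,0,0.202],"grip":0},{"xyz":[403,-454,31],"turn":[0,0,0.202],"grip":0}]}}

```text
clock: 1.1
tcp_pos: [0.3771, -0.0897, 0.2057]
orientation: [0.0, 0.999, 0.053, 0.0]
wrist_force: [1.4, -1.2, -0.4]
finger_gap: -0.0002
grip_force: 0.0
```

```bash
python3 -c "
from h import *
st();mv(-130,0,120);mv(-130,0,26)"
```

```text
t 1.1 mould [-184.   -92.5  205.7] F [ 1.3 -1.3 -0.4] gap -0.2 0.0
xyz [ 53.9 -92.6  85.7] turn [ 0.0003 -0.0003 -0.0007]
xyz [ 53.8 -92.6 179.7] turn [ 0.0003 -0.0003 -0.0007]
```

{"api": "apply_moves", "payload": {"rows": [{"xyz":[54,-92,86],"turn":[0,0,0],"grip":0},{"xyz":[54,-92,86],"turn":[0,0,0],"grip":0},{"xyz":[54,-92,86],"turn":[0,0,0],"grip":0},{"xyz":[54,-92,176],"turn":[0,0,0],"grip":0},{"xyz":[54,-92,176],"turn":[0,0,0],"grip":0},{"xyz":[54,-92,176],"turn":[0,0,0],"grip":0},{"xyz":[54,-92,176],"turn":[0,0,0],"grip":0},{"xyz":[54,-92,176],"turn":[0,0,0],"grip":0}]}}

```text
clock: 1.77
tcp_pos: [0.4199, 0.0058, 0.0291]
orientation: [-0.0, 0.999, 0.053, -0.001]
wrist_force: [-0.6, 0.3, 0.7]
finger_gap: 0.0001
grip_force: 0.0
```

```bash
python3 -c "
from h import *
st();mv(-130,0,26)"
```

```text
t 1.77 mould [-131.3   -2.2   29.1] F [-0.6  0.3  0.7] gap 0.1 0.0
xyz [ 1.3 -2.1  3.1] turn [-0.0007  0.0029  0.0002]
```

{"api": "apply_moves", "payload": {"rows": [{"xyz":[8,-2,1],"turn":[0,0,0],"grip":0},{"xyz":[16,-2,1],"turn":[0,0,0],"grip":0},{"xyz":[20,-2,1],"turn":[0,0,0],"grip":0},{"xyz":[23,-2,1],"turn":[0,0,0],"grip":0},{"xyz":[26,-2,1],"turn":[0,0,0],"grip":0},{"xyz":[29,-2,1],"turn":[0,0,0],"grip":0},{"xyz":[32,-2,1],"turn":[0,0,0],"grip":0},{"xyz":[35,-2,1],"turn":[0,0,0],"grip":0},{"xyz":[38,-2,1],"turn":[0,0,0],"grip":0},{"xyz":[41,-2,1],"turn":[0,0,0],"grip":0},{"xyz":[44,-2,1],"turn":[0,0,0],"grip":0},{"xyz":[46,-2,1],"turn":[0,0,0],"grip":0}]}}

```text
clock: 2.77
tcp_pos: [0.4668, 0.0123, 0.0287]
orientation: [0.0, 0.999, 0.053, -0.0]
wrist_force: [-2.7, -2.3, 1.8]
finger_gap: 0.0001
grip_force: 1.4
```

```bash
python3 -c "
from h import *
st()"
```

```text
t 2.77 mould [-83.9  -0.6  28.7] F [-2.9 -2.   1.8] gap 0.1 1.4
```

{"api": "apply_moves", "payload": {"rows": [{"xyz":[1.5,0,0],"turn":[0,0,0],"grip":0},{"xyz":[3,0,0],"turn":[0,0,0],"grip":0},{"xyz":[4,0,0],"turn":[0,0,0],"grip":0},{"xyz":[5,0,0],"turn":[0,0,0],"grip":0},{"xyz":[5.5,0,0],"turn":[0,0,0],"grip":0},{"xyz":[6,0,0],"turn":[0,0,0],"grip":0},{"xyz":[6,0,0],"turn":[0,0,0],"grip":0}]}}

```text
clock: 3.35
tcp_pos: [0.4725, 0.0129, 0.0287]
orientation: [0.0, 0.999, 0.053, -0.0]
wrist_force: [-3.3, -2.4, 0.5]
finger_gap: -0.0001
grip_force: 1.0
```

```bash
python3 -c "
from h import *
st()"
```

```text
t 3.35 mould [-78.2  -0.6  28.7] F [-3.5 -2.   0.5] gap -0.1 1.0
```

{"api": "apply_moves", "payload": {"rows": [{"xyz":[0.5,0,0],"turn":[0,0,0],"grip":0},{"xyz":[1,0,0],"turn":[0,0,0],"grip":0},{"xyz":[1.5,0,0],"turn":[0,0,0],"grip":0},{"xyz":[1.5,0,0],"turn":[0,0,0],"grip":0}]}}

```text
clock: 3.68
tcp_pos: [0.474, 0.0131, 0.0287]
orientation: [0.0, 0.999, 0.053, 0.0]
wrist_force: [-2.5, -1.4, -0.6]
finger_gap: 0.0001
grip_force: 1.1
```

{"api": "apply_moves", "payload": {"rows": [{"xyz":[0.4,0,0],"turn":[0,0,0],"grip":0},{"xyz":[0.8,0,0],"turn":[0,0,0],"grip":0},{"xyz":[0.8,0,0],"turn":[0,0,0],"grip":0}]}}

```text
clock: 3.93
tcp_pos: [0.4748, 0.0132, 0.0287]
orientation: [0.0, 0.999, 0.053, -0.0]
wrist_force: [-1.5, -2.4, -1.3]
finger_gap: -0.0001
grip_force: 1.1
```

{"api": "apply_moves", "payload": {"rows": [{"xyz":[0.5,0,0],"turn":[0,0,0],"grip":0},{"xyz":[1,0,0],"turn":[0,0,0],"grip":0},{"xyz":[1,0,0],"turn":[0,0,0],"grip":0}]}}

```text
clock: 4.18
tcp_pos: [0.4758, 0.0133, 0.0287]
orientation: [0.0, 0.999, 0.053, -0.0]
wrist_force: [-2.1, -2.2, -0.6]
finger_gap: 0.0
grip_force: 1.2
```

{"api": "apply_moves", "payload": {"rows": [{"xyz":[0.4,0,0],"turn":[0,0,0],"grip":0},{"xyz":[0.8,0,0],"turn":[0,0,0],"grip":0},{"xyz":[0.8,0,0],"turn":[0,0,0],"grip":0}]}}

```text
clock: 4.43
tcp_pos: [0.4758, 0.0133, 0.0287]
orientation: [0.0, 0.999, 0.053, -0.001]
wrist_force: [-4.0, -2.2, 2.3]
finger_gap: 0.0001
grip_force: 2.5
```

{"api": "apply_moves", "payload": {"rows": [{"xyz":[0.4,0,0],"turn":[0,0,0],"grip":0},{"xyz":[0.8,0,0],"turn":[0,0,0],"grip":0},{"xyz":[0.8,0,0],"turn":[0,0,0],"grip":0},{"xyz":[0.8,0,0],"turn":[0,0,0],"grip":0}]}}

```text
clock: 4.77
tcp_pos: [0.4758, 0.0133, 0.0287]
orientation: [0.0, 0.999, 0.053, -0.001]
wrist_force: [-6.6, -3.3, 4.7]
finger_gap: -0.0003
grip_force: 3.6
```

```bash
python3 -c "
from h import *
st();mv(-30,0,220)"
```

```text
t 4.77 mould [-74.9  -0.5  28.7] F [-6.9 -2.6  4.7] gap -0.3 3.6
xyz [  44.4   -0.5 -191.4] turn [ 0.0004  0.0028 -0.0004]
```

{"api": "apply_moves", "payload": {"rows": [{"xyz":[-20,0,0],"turn":[0,0,0],"grip":0},{"xyz":[-20,0,0],"turn":[0,0,0],"grip":0},{"xyz":[-20,0,-190],"turn":[0,0,0],"grip":0.7},{"xyz":[-20,0,-190],"turn":[0,0,0],"grip":0.7},{"xyz":[-20,0,-190],"turn":[0,0,0],"grip":0.7},{"xyz":[-20,0,-190],"turn":[0,0,0],"grip":0.7},{"xyz":[-20,0,-190],"turn":[0,0,0],"grip":0.7},{"xyz":[-20,0,-190],"turn":[0,0,0],"grip":0.7},{"xyz":[-20,0,-190],"turn":[0,0,0],"grip":0.7}]}}

```text
clock: 5.52
tcp_pos: [0.46, 0.0115, 0.2211]
orientation: [0.0, 0.999, 0.053, 0.003]
wrist_force: [-0.2, 0.4, -0.8]
finger_gap: 0.0598
grip_force: 0.0
```

```bash
python3 - <<'E'
from h import *
st()
a=shot('top','top1');b=shot('side','side1');c=shot('wrist','wr1')
t=cv2.resize(a['color'][180:280,210:305],None,fx=4,fy=4,interpolation=cv2.INTER_CUBIC)
s=cv2.resize(b['color'][160:290,145:295],None,fx=3,fy=3,interpolation=cv2.INTER_CUBIC)[:384]
im=np.zeros((600,800,3),np.uint8)
im[:400,:380]=t; im[:300,380:800]=cv2.resize(b['color'][160:290,145:295],(420,300),interpolation=cv2.INTER_CUBIC)
im[300:600,400:800]=cv2.resize(c['color'],(400,300))
cv2.imwrite('pics/m1.png',im)
E
```

```text
t 5.52 mould [-90.8  -0.7 221.1] F [-0.1  0.4 -0.8] gap 59.8 0.0
```

View pics/m1.png

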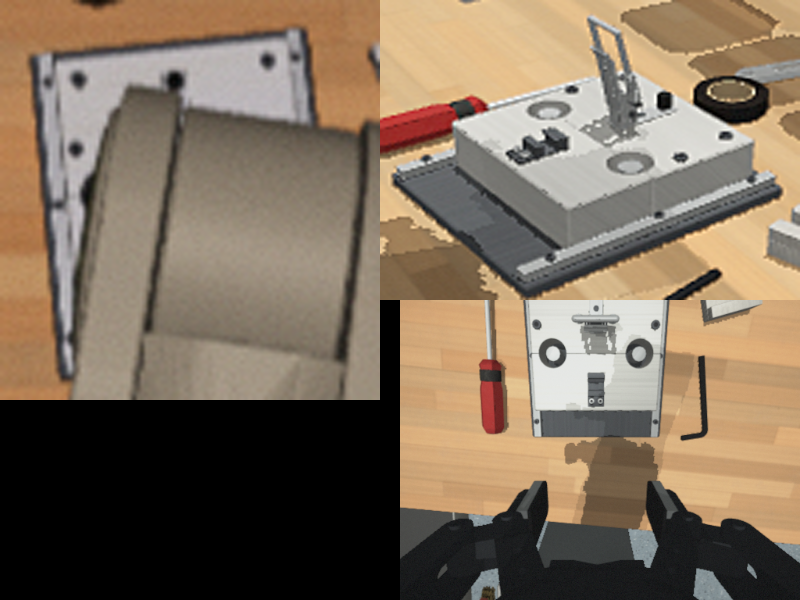

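The mould is closed, with no seam gap visible. In the wrist view the bail's bar is at about (596,319) and the keeper at (596,388). I'll measure both from the wrist and side depth maps.

```bash
python3 - <<'E'
from h import *
np.set_printoptions(precision=1,suppress=True,linewidth=160)
for n in('wr1','side1'):
    r=load(n)
    v,u=np.nonzero(r['z_map']>0);z=r['z_map'][v,u]
    P=np.linalg.solve(r['camera_matrix'],np.array([u,v,np.ones_like(u)])*z)
    W=(r['view'][:3,:3].T@(P-r['view'][:3,3:])).T
    L=(W-O)@M*1e3
    m=(abs(L[:,0])<110)&(abs(L[:,1])<92)
    L=L[m];A=L[abs(L[:,2]-56)<3];print(n,'top z',np.median(A[:,2]),'x',np.percentile(A[:,0],[.5,99.5]),'y',np.percentile(A[:,1],[.5,99.5]))
    k=L[(L[:,2]>58.5)&(L[:,0]<-12)&(abs(L[:,1])<15)];print('keeper',len(k),k.min(0),k.max(0))
    for lo in range(-62,-14,2):
        s=k[(k[:,0]>=lo)&(k[:,0]<lo+2)]
        if len(s):print(lo,len(s),np.percentile(s[:,2],[10,50,90]),s[:,1].min(),s[:,1].max())
    b=L[(L[:,2]>120)&(abs(L[:,1])<25)]
    bt=b[b[:,2]>b[:,2].max()-5];print('bar',bt.mean(0),bt.min(0),bt.max(0))
r=load('wr1');cv2.imwrite('pics/k1.png',cv2.resize(r['color'][10:150,150:350],(800,560),interpolation=cv2.INTER_CUBIC))
E
```

```text
wr1 top z 55.63486371044417 x [-63.9  55.8] y [-72.6  75.7]
keeper 7910 [-84.9 -15.   58.5] [-20.1  15.  315.9]
-60 18 [59.1 59.5 60.2] -6.574760039316566 10.277835507707834
-58 37 [58.9 59.8 60.5] -7.517329879304907 11.23464574324173
-56 45 [59.2 59.9 61.6] -7.509858665733666 11.197106801023265
-54 43 [59.6 61.1 62.7] -7.495135370064651 11.19299554016473
-52 53 [59.6 62.1 62.9] -7.459400588337898 11.13085496588296
-50 40 [58.9 59.6 61.7] -7.46632053816627 11.144277121975076
-48 41 [59.1 59.7 60.4] -7.443777814717933 11.103296222616283
-46 41 [66.8 67.7 68.4] -7.255491231352445 10.805853252781844
-44 41 [66.9 67.7 68.5] -7.24388738434871 10.817618386157589
-42 42 [67.  67.8 68.5] -7.244005688254729 10.754539748003335
-40 49 [58.7 59.7 68. ] -7.408152061438724 11.043506746870092
-38 26 [58.6 59.  59.6] -7.415802474634976 9.160464334144303
-36 40 [58.6 59.1 59.8] -7.369839494394365 10.971518438783137
-34 29 [58.6 59.  59.5] -7.379338421557814 10.945208863804963
-32 31 [59.  67.4 68.1] -7.167939977919664 9.722631123163408
-30 42 [67.7 68.7 69.5] -7.115480666214351 10.554501192668164
-28
[... 1070 characters left out ...]
70412128179721 9.77552043070038
-40 5 [60.7 67.1 68. ] -7.440430635854793 4.097162012761317
-38 1 [62.2 62.2 62.2] -4.054230909752487 -4.054230909752487
-34 5 [58.8 59.  60. ] -9.83958598901995 4.153443225155725
-32 7 [59.  59.7 64.1] -7.455518344266614 9.468830817688229
-30 14 [59.1 67.2 69.6] -8.30968517960583 9.60781171022915
-28 18 [59.  65.2 69.6] -9.334868575237536 7.952383359476326
-26 8 [62.7 66.8 68.9] -8.411783959516912 9.066225055556538
-24 7 [63.5 68.4 69.3] -10.229427982593634 0.22479043335196822
-22 10 [61.6 67.4 68.9] -7.733824142196007 11.019829624411082
-20 5 [59.7 64.  67.6] -8.085459145340861 9.931215360101572
bar [-64.9 -22.1 452.4] [-67.4 -24.5 449.6] [-63.9 -20.7 454.6]
```

View pics/k1.png

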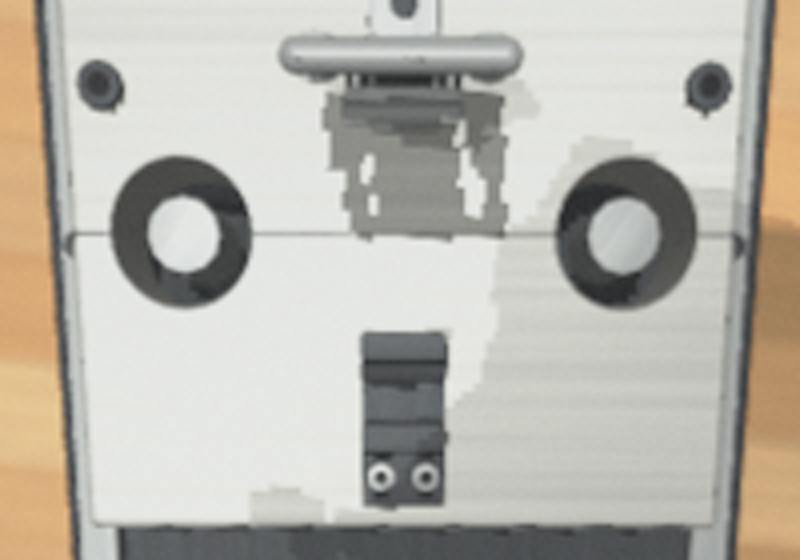

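The crop shows the parting line at row 234, the nose edge at row 378, the groove/land edge at row 423 and the bar at (402,55) spanning columns 280-523.

```bash
python3 - <<'E'
from h import *
np.set_printoptions(precision=1,suppress=True,linewidth=160)
r=load('wr1')
f=lambda p:(M.T@(p-O))*1e3
C=lambda u,v,z:f(pt(r,150+(u+.5)/4-.5,10+(v+.5)/4-.5,z))
print('part',C(300,234,.056),C(500,234,.056),'frontedge',C(400,524,.056))
print('nose',C(403,378,.0695),'land',C(403,423,.068),'keeper sides',C(362,435,.068),C(445,435,.068),'land back',C(403,452,.068))
print('bar',C(280,55,.157),C(523,55,.157),f(pt(r,150+100.5,10+13.5)))
b=load('side1');R=b['view'][:3,:3]
v,u=np.nonzero(b['z_map']>0);z=b['z_map'][v,u]
P=np.linalg.solve(b['camera_matrix'],np.array([u,v,np.ones_like(u)])*z)
L=(((R.T@(P-b['view'][:3,3:])).T)-O)@M*1e3
k=L[(L[:,0]>-5)&(L[:,0]<60)&(abs(L[:,1])<22)&(L[:,2]>80)&(L[:,2]<180)]
print('zmax',k[:,2].max())
for z0 in range(84,164,6):
    s=k[(k[:,2]>=z0)&(k[:,2]<z0+6)]
    o=s[abs(s[:,1])>12];i=s[abs(s[:,1])<=10]
    print(z0,'legs',o.mean(0) if len(o) else'', 'inner',i.mean(0) if len(i) else '',i[:,0].min() if len(i) else '')
E
```

```text
part [ 1.4 24.5 56. ] [  1.4 -20.4  56. ] frontedge [-63.4   2.3  56. ]
nose [-29.6   1.4  69.5] land [-39.4   1.4  68. ] keeper sides [-42.   10.6  68. ] [-42.  -8.  68.] land back [-45.7   1.4  68. ]
bar [ 17.2  18.6 157. ] [ 17.1 -16.6 157. ] [ 17.    0.7 157.4]
zmax 157.7215567502338
84 legs [ 30.3 -16.8  87.1] inner [24.8 -3.2 86.7] 21.450204111967643
90 legs [ 29.6 -16.1  92.6] inner [22.3 -3.2 92.8] 19.234741982670588
96 legs [ 28.2 -16.2  98.1] inner [21.1 -0.4 98.4] 19.587160478001614
102 legs [ 27.5 -17.3 105.1] inner [ 19.6  -0.7 105.3] 18.640960470498573
108 legs [ 24.9 -16.2 110.5] inner [ 18.8  -1.2 111.2] 17.42578313218574
114 legs [ 25.3 -16.  116.5] inner [ 18.4  -1.8 116.4] 16.5456625491156
120 legs [ 24.  -11.7 123.1] inner [ 17.3  -1.3 122.7] 15.911403754970097
126 legs [ 22.6  -4.1 129.1] inner [ 14.3  -1.4 129.7] 13.199774646109656
132 legs [ 21.3   2.  135. ] inner [ 13.8   2.2 132.9] 12.316583850104072
138 legs [ 20.    0.8 141.4] inner  
144 legs [ 18.9  -0.9 147. ] inner  
150 legs [ 17.   -3.2 153. ] inner [ 16.7   2.  154.8] 15.802939898869116
156 legs [ 17.2  -0.7 156.9] inner [ 17.9  -0.1 156.8] 16.095009365059266
162 legs  inner
```

```bash
python3 -c "
from h import *
mv(17,0.7,195);mv(17,0.7,147)"
```

```text
xyz [110.7  -0.9  22.5] turn [-0.0007  0.0013 -0.0001]
xyz [110.7  -0.9  70.5] turn [-0.0007  0.0013 -0.0001]
```

{"api": "apply_moves", "payload": {"rows": [{"xyz":[40,-1,22],"turn":[0,0,0],"grip":0.65},{"xyz":[80,-1,22],"turn":[0,0,0],"grip":0.65},{"xyz":[110.5,-1,22],"turn":[0,0,0],"grip":0.65},{"xyz":[110.5,-1,22],"turn":[0,0,0],"grip":0.65},{"xyz":[110.5,-1,35],"turn":[0,0,0],"grip":0.65},{"xyz":[110.5,-1,50],"turn":[0,0,0],"grip":0.65},{"xyz":[110.5,-1,60],"turn":[0,0,0],"grip":0.65},{"xyz":[110.5,-1,70],"turn":[0,0,0],"grip":0.65},{"xyz":[110.5,-1,70],"turn":[0,0,0],"grip":0.65},{"xyz":[110.5,-1,70],"turn":[0,0,0],"grip":0.65}]}}

```text
clock: 6.5
tcp_pos: [0.5663, 0.0241, 0.148]
orientation: [-0.0, 0.999, 0.053, -0.001]
wrist_force: [1.0, -0.6, 0.2]
finger_gap: 0.0554
grip_force: 0.0
```

```bash
python3 - <<'E'
from h import *
st()
b=shot('side','side2');c=shot('wrist','wr2')
im=np.zeros((420,800,3),np.uint8)
im[:,:400]=cv2.resize(b['color'][120:260,165:298],(400,420),interpolation=cv2.INTER_CUBIC)
im[:300,400:]=cv2.resize(c['color'],(400,300))
cv2.imwrite('pics/m2.png',im)
E
```

```text
t 6.5 mould [ 16.3   0.6 148. ] F [ 0.9 -0.7  0.2] gap 55.4 0.0
```

View pics/m2.png

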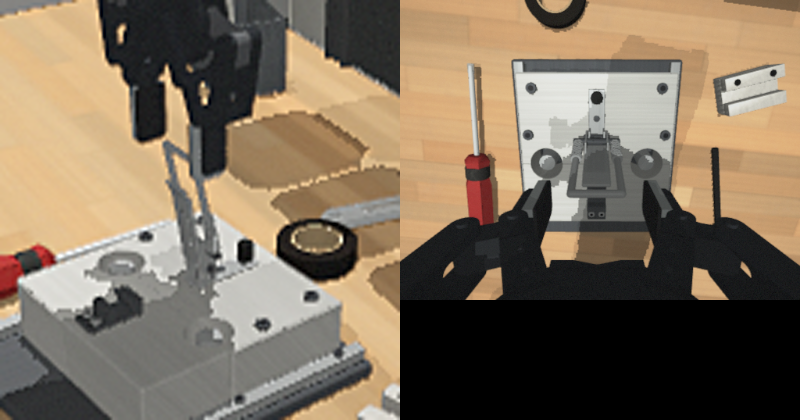

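The fingers straddle the bail: near fingertip at (207,172), far one at (150,140), bar end at (168,145). I'll check the tip heights from depth.

```bash
python3 - <<'E'
from h import *
np.set_printoptions(precision=1,suppress=True)
b=load('side2')
v,u=np.nonzero(b['z_map']>0);z=b['z_map'][v,u]
P=np.linalg.solve(b['camera_matrix'],np.array([u,v,np.ones_like(u)])*z)
L=(((b['view'][:3,:3].T@(P-b['view'][:3,3:])).T)-O)@M*1e3
g=b['color'][v,u].max(1)
for s in(1,-1):
    k=L[(g<70)&(abs(L[:,0]-16)<30)&(s*L[:,1]>22)&(s*L[:,1]<60)&(L[:,2]>120)&(L[:,2]<185)]
    t=k[k[:,2]<k[:,2].min()+6];print(s,len(k),k.min(0),k.max(0),'tip',t.mean(0),t.min(0),t.max(0))
k=L[(g>75)&(abs(L[:,0]-16)<15)&(abs(L[:,1])<21)&(L[:,2]>140)&(L[:,2]<175)];print(k.min(0),k.max(0),k.mean(0))
E
```

```text
1 145 [  4.4  26.3 155.2] [ 26.5  31.5 184.8] tip [ 15.1  29.  158. ] [  5.3  27.  155.2] [ 25.2  31.  161.1]
-1 102 [  5.3 -42.3 157.7] [ 22.5 -26.4 184.5] tip [ 12.8 -36.2 161.5] [  6.2 -40.7 157.7] [ 20.6 -26.4 163.4]
[ 15.4 -16.4 140.1] [ 20.9  18.9 158.1] [ 17.6   6.5 152.1]
```

{"api": "apply_moves", "payload": {"rows": [{"xyz":[1,0,1],"turn":[0,0,0],"grip":0.3},{"xyz":[1,0,1],"turn":[0,0,0],"grip":0.3},{"xyz":[1,0,1],"turn":[0,0,0],"grip":0.3},{"xyz":[1,0,1],"turn":[0,0,0],"grip":0.3},{"xyz":[1,0,1],"turn":[0,0,0],"grip":0.3},{"xyz":[1,0,1],"turn":[0,0,0],"grip":0.3}], "force": 20}}

```text
clock: 7.1
tcp_pos: [0.5686, 0.0243, 0.1487]
orientation: [-0.0, 0.999, 0.053, 0.001]
wrist_force: [-1.4, 1.5, 5.4]
finger_gap: 0.0339
grip_force: 19.9
```

```bash
python3 - <<'E'
from h import *
st()
# arc plan: lever at a0 fixed, bar circle; TCP = bar + (0,-8)
h=np.array([29.3+.8,84.]);tcp0=(M.T@(env.get_state()['tcp_pos']-O)*1e3)[[0,2]]
th0=1.77
off=tcp0-(h+72*np.array([np.cos(th0),np.sin(th0)]));print('off',off)
for th in np.r_[np.arange(1.87,3.3,.12)]:
    p=h+72*np.array([np.cos(th),np.sin(th)])+off-tcp0
    print(round(th,2),(p*[1,-1]).round(1),(p+tcp0-off).round(1))
E
```

```text
t 7.1 mould [ 18.5   0.5 148.7] F [-1.2  1.6  5.4] gap 33.9 19.9
off [ 2.68264281 -5.92495854]
1.87 [-7.   1.8] [  8.9 152.8]
1.99 [-15.1   4.8] [  0.8 149.8]
2.11 [-22.7   8.8] [ -6.9 145.8]
2.23 [-29.9  13.7] [-14.  140.9]
2.35 [-36.3  19.4] [-20.5 135.2]
2.47 [-42.1  25.8] [-26.3 128.8]
2.59 [-47.1  32.8] [-31.2 121.7]
2.71 [-51.1  40.5] [-35.3 114.1]
2.83 [-54.3  48.5] [-38.4 106.1]
2.95 [-56.4  56.9] [-40.6  97.7]
3.07 [-57.6  65.4] [-41.7  89.2]
3.19 [-57.7  74.1] [-41.8  80.5]
```

{"api": "apply_moves", "payload": {"rows": [{"xyz":[-3.5,0,0.7],"turn":[0,0,0],"grip":0.3},{"xyz":[-7,0,1.8],"turn":[0,0,0],"grip":0.3},{"xyz":[-11,0,3.2],"turn":[0,0,0],"grip":0.3},{"xyz":[-15,0,4.8],"turn":[0,0,0],"grip":0.3},{"xyz":[-19,0,6.7],"turn":[0,0,0],"grip":0.3},{"xyz":[-22.7,0,8.8],"turn":[0,0,0],"grip":0.3}]}}

```text
clock: 7.6
tcp_pos: [0.5454, 0.0218, 0.1392]
orientation: [-0.0, 0.999, 0.053, 0.0]
wrist_force: [-0.5, 1.8, 2.8]
finger_gap: 0.034
grip_force: 21.2
```

```bash
python3 -c "
from h import *
st()"
```

```text
t 7.6 mould [ -4.7   0.6 139.2] F [-0.3  1.9  2.8] gap 34.0 21.2
```

Forces are small and it follows. Continuing the arc (remaining offsets relative to here).

{"api": "apply_moves", "payload": {"rows": [{"xyz":[-3.6,0,2.3],"turn":[0,0,0],"grip":0.3},{"xyz":[-7,0,4.9],"turn":[0,0,0],"grip":0.3},{"xyz":[-10.5,0,7.6],"turn":[0,0,0],"grip":0.3},{"xyz":[-13.6,0,10.6],"turn":[0,0,0],"grip":0.3},{"xyz":[-16.6,0,13.7],"turn":[0,0,0],"grip":0.3},{"xyz":[-19.4,0,17],"turn":[0,0,0],"grip":0.3},{"xyz":[-22,0,20.4],"turn":[0,0,0],"grip":0.3},{"xyz":[-24.4,0,24],"turn":[0,0,0],"grip":0.3},{"xyz":[-26.5,0,27.8],"turn":[0,0,0],"grip":0.3},{"xyz":[-28.4,0,31.7],"turn":[0,0,0],"grip":0.3},{"xyz":[-30.1,0,35.6],"turn":[0,0,0],"grip":0.3},{"xyz":[-31.6,0,39.7],"turn":[0,0,0],"grip":0.3}]}}

```text
clock: 8.6
tcp_pos: [0.514, 0.0184, 0.0989]
orientation: [-0.0, 0.999, 0.053, -0.0]
wrist_force: [-0.2, 2.9, 1.9]
finger_gap: 0.034
grip_force: 26.4
```

```bash
python3 -c "
from h import *
st()"
```

```text
t 8.6 mould [-36.4   0.5  98.9] F [0.1 2.9 1.9] gap 34.0 26.4
```

{"api": "apply_moves", "payload": {"rows": [{"xyz":[-1.1,0,4],"turn":[0,0,0],"grip":0.3},{"xyz":[-2,0,8.4],"turn":[0,0,0],"grip":0.3},{"xyz":[-2.7,0,12.6],"turn":[0,0,0],"grip":0.3},{"xyz":[-3.2,0,16.9],"turn":[0,0,0],"grip":0.3},{"xyz":[-3.4,0,21],"turn":[0,0,0],"grip":0.3},{"xyz":[-3.4,0,25],"turn":[0,0,0],"grip":0.3},{"xyz":[-3.2,0,28],"turn":[0,0,0],"grip":0.3},{"xyz":[-3.2,0,28],"turn":[0,0,0],"grip":0.3}]}}

```text
clock: 9.27
tcp_pos: [0.5108, 0.0181, 0.0706]
orientation: [-0.0, 0.999, 0.053, -0.0]
wrist_force: [-1.4, 3.2, 1.5]
finger_gap: 0.0343
grip_force: 27.1
```

```bash
python3 - <<'E'
from h import *
st()
b=shot('side','side3');c=shot('wrist','wr3')
im=np.zeros((560,800,3),np.uint8)
im[:,:450]=cv2.resize(b['color'][170:270,165:245],(450,560),interpolation=cv2.INTER_CUBIC)
im[:400,450:]=cv2.resize(c['color'][200:384,150:310],(350,400),interpolation=cv2.INTER_CUBIC)
cv2.imwrite('pics/m3.png',im)
E
```

```text
t 9.27 mould [-39.6   0.5  70.6] F [-1.   3.4  1.5] gap 34.3 27.1
```

View pics/m3.png

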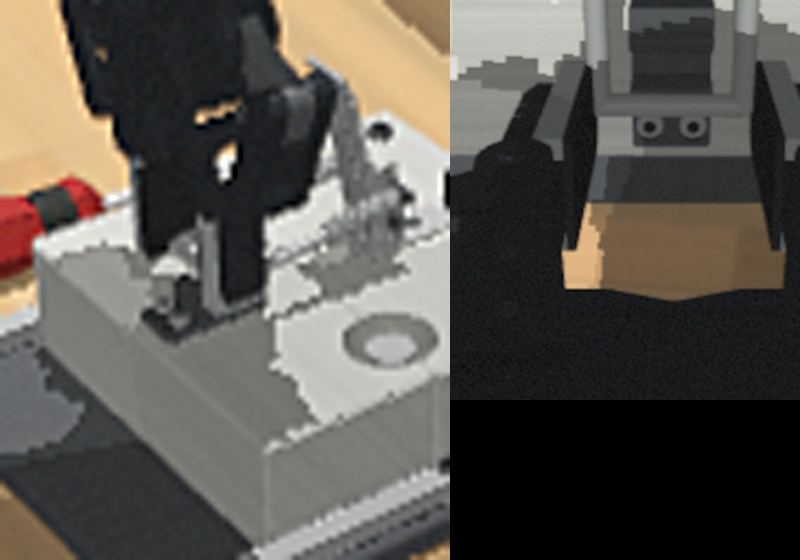

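Wrist view: the bail's bar is at crop (675,104), still on the near side of the keeper's screws because of perspective. I'll convert it.

```bash
python3 - <<'E'
from h import *
np.set_printoptions(precision=1,suppress=True,linewidth=150)
c=load('wr3');f=lambda p:(M.T@(p-O))*1e3
for u,v in((252.9,247.8),(240,247.8),(265,247.8)):
    print(c['z_map'][248,int(u)],f(pt(c,u,v)),f(pt(c,u,v,.077)))
# columns in keeper: profile
for v in range(196,272,3):
    p=f(pt(c,253,v)); print(v,p,c['color'][v,253].max(),end=' | ')
E
```

```text
0.15040727 [-38.5   0.4  77. ] [-38.4   0.4  77. ]
0.14959079 [-38.6   6.4  76.6] [-38.4   6.4  77. ]
0.15007661 [-38.9  -5.3  76.2] [-38.5  -5.3  77. ]
196 [-19.6   0.2  55.9] 151 | 199 [-20.1   0.2  59.6] 43 | 202 [-19.8   0.3  65.3] 42 | 205 [-20.4   0.3  67.9] 90 | 208 [-22.    0.3  67.9] 90 | 211 [-23.9   0.3  66.7] 49 | 214 [-25.3   0.3  67.1] 44 | 217 [-26.3   0.3  68.7] 42 | 220 [-27.5   0.3  69.5] 46 | 223 [-29.5   0.3  68.4] 44 | 226 [-34.7   0.3  59.6] 50 | 229 [-36.6   0.3  59.1] 47 | 232 [-37.9   0.3  60. ] 51 | 235 [-39.2   0.3  60.9] 42 | 238 [-39.5   0.3  63.9] 42 | 241 [-39.5   0.3  67.5] 49 | 244 [-37.3   0.3  75.3] 83 | 247 [-38.4   0.3  76.3] 96 | 250 [-39.7   0.3  76.8] 97 | 253 [-41.1   0.3  77. ] 76 | 256 [-51.4   0.3  60.5] 51 | 259 [-53.2   0.3  60.4] 48 | 262 [-55.7   0.3  59.1] 50 | 265 [-57.2   0.3  59.7] 50 | 268 [-61.    0.3  56.1] 106 | 271 [-63.8   0.3  54.6] 88 |
```

{"api": "apply_moves", "payload": {"rows": [{"xyz":[1,0,0],"turn":[0,0,0],"grip":0.3},{"xyz":[2,0,0],"turn":[0,0,0],"grip":0.3},{"xyz":[3,0,1],"turn":[0,0,0],"grip":0.3},{"xyz":[4,0,2],"turn":[0,0,0],"grip":0.3},{"xyz":[4,0,3],"turn":[0,0,0],"grip":0.3},{"xyz":[4,0,3],"turn":[0,0,0],"grip":0.3}]}}

```text
clock: 9.87
tcp_pos: [0.5148, 0.0186, 0.068]
orientation: [-0.0, 0.999, 0.053, -0.0]
wrist_force: [-4.6, 2.0, 0.1]
finger_gap: 0.0338
grip_force: 27.3
```

```bash
cat >> h.py <<'E'
def prof(n):
    np.set_printoptions(precision=1,suppress=True,linewidth=150)
    c=shot('wrist',n);f=lambda p:(M.T@(p-O))*1e3
    for v in range(214,262,3):
        p=f(pt(c,253,v)); print(v,p[[0,2]],c['color'][v,253].max(),end=' | ')
    print()
E
python3 -c "
from h import *
st();prof('wr4')"
```

```text
t 9.87 mould [-35.5   0.5  68. ] F [-4.3  2.5  0.1] gap 33.8 27.3
214 [-20.5  66.2] 49 | 217 [-21.4  67.9] 53 | 220 [-22.8  68.2] 50 | 223 [-24.8  67.1] 47 | 226 [-26.6  66.7] 40 | 229 [-26.9  69.5] 50 | 232 [-28.7  68.9] 44 | 235 [-34.7  59. ] 45 | 238 [-35.9  60.1] 48 | 241 [-38.   59.1] 46 | 244 [-33.3  72.4] 82 | 247 [-34.3  73.5] 95 | 250 [-35.9  73.5] 97 | 253 [-37.2  73.9] 78 | 256 [-42.   67.7] 51 | 259 [-43.8  67.5] 50 |
```

Bar is at about x=-35.1, over the middle of the mouth (-39.5 to -30). Lowering gently.

{"api": "apply_moves", "payload": {"rows": [{"xyz":[0,0,1],"turn":[0,0,0],"grip":0.3},{"xyz":[0,0,2],"turn":[0,0,0],"grip":0.3},{"xyz":[0,0,3],"turn":[0,0,0],"grip":0.3},{"xyz":[0,0,4],"turn":[0,0,0],"grip":0.3},{"xyz":[0,0,5],"turn":[0,0,0],"grip":0.3},{"xyz":[0,0,5],"turn":[0,0,0],"grip":0.3}]}}

```text
clock: 10.42
tcp_pos: [0.5158, 0.0185, 0.0634]
orientation: [-0.0, 0.999, 0.053, 0.001]
wrist_force: [-0.7, 4.3, 1.9]
finger_gap: 0.0342
grip_force: 27.4
```

```bash
python3 -c "
from h import *
st();prof('wr5')"
```

```text
t 10.42 mould [-34.5   0.4  63.4] F [-0.3  4.3  1.9] gap 34.2 27.4
214 [-19.9  60.7] 42 | 217 [-19.7  65.1] 40 | 220 [-19.8  68.9] 51 | 223 [-21.9  67.4] 47 | 226 [-23.6  66.8] 49 | 229 [-24.6  68. ] 50 | 232 [-26.4  67.4] 43 | 235 [-27.1  69.2] 49 | 238 [-29.1  68. ] 45 | 241 [-35.   58.8] 51 | 244 [-32.3  67.9] 81 | 247 [-33.9  67.7] 96 | 250 [-35.1  68.4] 94 | 253 [-36.3  69.1] 75 | 256 [-39.6  65.9] 40 | 259 [-40.8  66.7] 51 |
```

Bar centre is at about z=66 in the mouth. Lowering another 4.5 mm.

{"api": "apply_moves", "payload": {"rows": [{"xyz":[0,0,1],"turn":[0,0,0],"grip":0.3},{"xyz":[0,0,2],"turn":[0,0,0],"grip":0.3},{"xyz":[0,0,3],"turn":[0,0,0],"grip":0.3},{"xyz":[0,0,4],"turn":[0,0,0],"grip":0.3},{"xyz":[0,0,4],"turn":[0,0,0],"grip":0.3},{"xyz":[0,0,4],"turn":[0,0,0],"grip":0.3}]}}

```text
clock: 10.97
tcp_pos: [0.5162, 0.0184, 0.0597]
orientation: [0.0, 0.999, 0.053, 0.001]
wrist_force: [3.4, 3.1, 2.1]
finger_gap: 0.0342
grip_force: 27.2
```

```bash
python3 -c "
from h import *
st();prof('wr6')"
```

```text
t 10.97 mould [-34.2   0.3  59.7] F [3.7 2.7 2.1] gap 34.2 27.2
214 [-19.9  56. ] 49 | 217 [-19.2  61.8] 36 | 220 [-19.8  64.3] 44 | 223 [-19.8  67.8] 49 | 226 [-21.   68.6] 50 | 229 [-22.7  67.9] 50 | 232 [-24.1  68. ] 49 | 235 [-25.8  67.5] 43 | 238 [-26.1  70.1] 48 | 241 [-27.9  69.5] 45 | 244 [-30.2  67.8] 67 | 247 [-32.6  66. ] 103 | 250 [-34.4  65.4] 93 | 253 [-39.   59.4] 41 | 256 [-39.5  61.6] 45 | 259 [-38.8  65.9] 43 |
```

{"api": "apply_moves", "payload": {"rows": [{"xyz":[0.5,0,0.5],"turn":[0,0,0],"grip":0.3},{"xyz":[1.2,0,0.8],"turn":[0,0,0],"grip":0.3},{"xyz":[2,0,0.8],"turn":[0,0,0],"grip":0.3},{"xyz":[2.8,0,0.8],"turn":[0,0,0],"grip":0.3},{"xyz":[3.4,0,0.8],"turn":[0,0,0],"grip":0.3},{"xyz":[3.4,0,0.8],"turn":[0,0,0],"grip":0.3}]}}

```text
clock: 11.52
tcp_pos: [0.5166, 0.0187, 0.0576]
orientation: [0.0, 0.999, 0.053, -0.002]
wrist_force: [-2.7, 1.7, 0.8]
finger_gap: 0.0343
grip_force: 27.1
```

```bash
python3 -c "
from h import *
st();prof('wr7')"
```

```text
t 11.52 mould [-33.8   0.5  57.6] F [-2.5  2.   0.8] gap 34.3 27.1
214 [-18.7  55.9] 108 | 217 [-19.8  57.1] 40 | 220 [-19.8  60.9] 39 | 223 [-19.2  66.1] 42 | 226 [-19.6  68.5] 49 | 229 [-21.8  66.9] 53 | 232 [-22.9  67.6] 50 | 235 [-24.8  66.6] 49 | 238 [-26.2  66.9] 42 | 241 [-27.   68.3] 49 | 244 [-28.2  68.9] 43 | 247 [-30.2  67.7] 73 | 250 [-34.3  62.7] 92 | 253 [-37.9  58.7] 53 | 256 [-39.3  59.2] 40 | 259 [-39.1  62.6] 42 |
```

{"api": "apply_moves", "payload": {"rows": [{"xyz":[0.8,0,0],"turn":[0,0,0],"grip":0.3},{"xyz":[1.6,0,0],"turn":[0,0,0],"grip":0.3},{"xyz":[2.4,0,0],"turn":[0,0,0],"grip":0.3},{"xyz":[3,0,0],"turn":[0,0,0],"grip":0.3},{"xyz":[3,0,0],"turn":[0,0,0],"grip":0.3}]}}

```text
clock: 11.98
tcp_pos: [0.5195, 0.0191, 0.0577]
orientation: [0.0, 0.999, 0.053, -0.002]
wrist_force: [-6.5, 0.8, 0.3]
finger_gap: 0.0341
grip_force: 27.1
```

```bash
python3 -c "
from h import *
st();prof('wr8')"
```

```text
t 11.98 mould [-30.8   0.5  57.7] F [-6.4  1.5  0.3] gap 34.1 27.1
214 [-15.9  55.6] 109 | 217 [-17.2  56.4] 113 | 220 [-19.7  53.9] 110 | 223 [-19.9  57.3] 40 | 226 [-20.1  60.4] 41 | 229 [-19.7  64.9] 39 | 232 [-19.9  67.9] 53 | 235 [-21.3  68. ] 50 | 238 [-23.   67.6] 51 | 241 [-24.   68.4] 49 | 244 [-25.6  68.2] 46 | 247 [-26.7  68.9] 49 | 250 [-27.8  69.8] 49 | 253 [-35.1  58.6] 47 | 256 [-37.  58.] 51 | 259 [-38.5  58.4] 50 |
```

The bar no longer shows from above, so it has gone under the nose. Releasing and lifting away.

{"api": "apply_moves", "payload": {"rows": [{"xyz":[0,0,0],"turn":[0,0,0],"grip":0.6},{"xyz":[0,0,0],"turn":[0,0,0],"grip":0.6},{"xyz":[0,0,0],"turn":[0,0,0],"grip":0.6},{"xyz":[0,0,-5],"turn":[0,0,0],"grip":0.6},{"xyz":[0,0,-40],"turn":[0,0,0],"grip":0.6},{"xyz":[0,0,-80],"turn":[0,0,0],"grip":0.6},{"xyz":[0,0,-110],"turn":[0,0,0],"grip":0},{"xyz":[-20,0,-110],"turn":[0,0,0],"grip":0},{"xyz":[-20,0,-110],"turn":[0,0,0],"grip":0},{"xyz":[-20,0,-110],"turn":[0,0,0],"grip":0}]}}

```text
clock: 12.87
tcp_pos: [0.5017, 0.0169, 0.1693]
orientation: [0.0, 0.999, 0.053, 0.001]
wrist_force: [0.3, 0.2, -0.5]
finger_gap: 0.0026
grip_force: 0.0
```

```bash
python3 - <<'E'
from h import *
np.set_printoptions(precision=1,suppress=True)
st();mv(8,0.5,115)
b=shot('side','side9');c=shot('wrist','wr9')
im=np.zeros((560,800,3),np.uint8)
im[:,:450]=cv2.resize(b['color'][170:270,165:245],(450,560),interpolation=cv2.INTER_CUBIC)
im[:300,450:]=cv2.resize(c['color'][0:300,80:430],(350,300))
cv2.imwrite('pics/m4.png',im)
v,u=np.nonzero(b['z_map']>0);z=b['z_map'][v,u]
P=np.linalg.solve(b['camera_matrix'],np.array([u,v,np.ones_like(u)])*z)
L=(((b['view'][:3,:3].T@(P-b['view'][:3,3:])).T)-O)@M*1e3
k=L[(L[:,0]>0)&(L[:,0]<75)&(abs(L[:,1])<9)&(L[:,2]>80)&(L[:,2]<140)]
for z0 in range(84,138,6):
    s=k[(k[:,2]>=z0)&(k[:,2]<z0+6)]
    if len(s):print(z0,s.mean(0),s[:,0].min())
E
```

```text
t 12.87 mould [-48.8   0.3 169.3] F [ 0.3  0.1 -0.5] gap 2.6 0.0
xyz [56.7 -0.3 54.4] turn [ 0. -0. -0.]
84 [33.6 -2.  87.3] 28.530970652660947
90 [33.8 -2.4 93.1] 31.98707620322163
96 [35.2 -0.5 98.9] 30.667949263297317
102 [ 37.3  -0.5 104.9] 35.75477956218179
108 [ 39.4  -0.8 111. ] 36.9758040606453
114 [ 42.1  -0.9 117.1] 40.059806369183725
120 [ 44.2  -0.4 123.2] 42.48938048497096
126 [ 44.8  -1.2 129.1] 43.30498224677814
132 [ 45.4  -1.5 134.1] 43.20182394877485
```

View pics/m4.png

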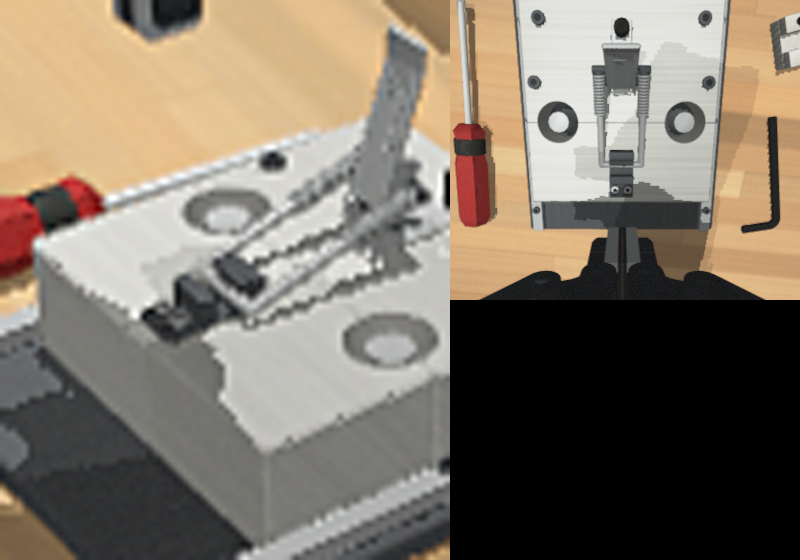

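The bail's bar lies in the groove under the nose (about (235,300)), and the lever stands at about 1.2 rad. Now I'll plan the arc for throwing it.

```bash
python3 - <<'E'
import numpy as np
for a in np.arange(1.2,-.11,-.1):
    X=30.8-7*np.sin(a)+45*np.cos(a)-10;Z=70+7*np.cos(a)+45*np.sin(a)
    print(round(a,2),'rel to (8,115):',round(X-8,1),round(115-Z,1))
E
```

```text
1.2 rel to (8,115): 22.6 0.5
1.1 rel to (8,115): 27.0 1.7
1.0 rel to (8,115): 31.2 3.4
0.9 rel to (8,115): 35.3 5.4
0.8 rel to (8,115): 39.1 7.8
0.7 rel to (8,115): 42.7 10.7
0.6 rel to (8,115): 46.0 13.8
0.5 rel to (8,115): 48.9 17.3
0.4 rel to (8,115): 51.5 21.0
0.3 rel to (8,115): 53.7 25.0
0.2 rel to (8,115): 55.5 29.2
0.1 rel to (8,115): 56.9 33.5
-0.0 rel to (8,115): 57.8 38.0
-0.1 rel to (8,115): 58.3 42.5
```

{"api": "apply_moves", "payload": {"rows": [{"xyz":[35,0,20],"turn":[0,0,0],"grip":0},{"xyz":[56.7,0,54.4],"turn":[0,0,0],"grip":0},{"xyz":[56.7,0,54.4],"turn":[0,0,0],"grip":0},{"xyz":[56.7,0,54.4],"turn":[0,0,0],"grip":0}]}}

```text
clock: 13.3
tcp_pos: [0.5565, 0.0233, 0.1101]
orientation: [-0.001, 0.999, 0.053, -0.004]
wrist_force: [-0.1, 0.0, 0.9]
finger_gap: -0.0002
grip_force: 0.0
```

{"api": "apply_moves", "payload": {"rows": [{"xyz":[10,0,0],"turn":[0,0,0],"grip":0},{"xyz":[17,0,0],"turn":[0,0,0],"grip":0},{"xyz":[22,0,0.5],"turn":[0,0,0],"grip":0},{"xyz":[25,0,1],"turn":[0,0,0],"grip":0},{"xyz":[27,0,1.7],"turn":[0,0,0],"grip":0},{"xyz":[29,0,2.5],"turn":[0,0,0],"grip":0},{"xyz":[31.2,0,3.4],"turn":[0,0,0],"grip":0},{"xyz":[33.2,0,4.4],"turn":[0,0,0],"grip":0},{"xyz":[35.3,0,5.4],"turn":[0,0,0],"grip":0},{"xyz":[37.2,0,6.6],"turn":[0,0,0],"grip":0},{"xyz":[39,0,7.8],"turn":[0,0,0],"grip":0}]}}

```text
clock: 14.22
tcp_pos: [0.5972, 0.027, 0.1074]
orientation: [0.0, 0.999, 0.053, 0.001]
wrist_force: [-1.9, -0.9, 6.9]
finger_gap: -0.0005
grip_force: 2.8
```

```bash
python3 -c "
from h import *
st();mv(47.1,.5,107.2)"
```

```text
t 14.22 mould [ 47.3   0.2 107.4] F [-2.  -0.7  6.9] gap -0.5 2.8
xyz [-0.2 -0.3  0.2] turn [ 0.0005 -0.0019 -0.0003]
```

{"api": "apply_moves", "payload": {"rows": [{"xyz":[1.8,0,1.4],"turn":[0,0,0],"grip":0},{"xyz":[3.6,0,2.9],"turn":[0,0,0],"grip":0},{"xyz":[5.2,0,4.4],"turn":[0,0,0],"grip":0},{"xyz":[6.9,0,6],"turn":[0,0,0],"grip":0},{"xyz":[8.4,0,7.7],"turn":[0,0,0],"grip":0},{"xyz":[9.8,0,9.5],"turn":[0,0,0],"grip":0},{"xyz":[11.1,0,11.3],"turn":[0,0,0],"grip":0},{"xyz":[12.4,0,13.2],"turn":[0,0,0],"grip":0},{"xyz":[12.4,0,13.2],"turn":[0,0,0],"grip":0}]}}

```text
clock: 14.97
tcp_pos: [0.6098, 0.0284, 0.0933]
orientation: [0.0, 0.999, 0.053, 0.001]
wrist_force: [0.1, -0.6, 2.7]
finger_gap: -0.0002
grip_force: 1.1
```

```bash
python3 -c "
from h import *
st()"
```

```text
t 14.97 mould [60.   0.3 93.3] F [ 0.  -0.6  2.7] gap -0.2 1.1
```

{"api": "apply_moves", "payload": {"rows": [{"xyz":[1.1,0,2],"turn":[0,0,0],"grip":0},{"xyz":[2.2,0,4],"turn":[0,0,0],"grip":0},{"xyz":[3.1,0,6],"turn":[0,0,0],"grip":0},{"xyz":[4,0,8.2],"turn":[0,0,0],"grip":0},{"xyz":[4.7,0,10.3],"turn":[0,0,0],"grip":0},{"xyz":[5.4,0,12.5],"turn":[0,0,0],"grip":0},{"xyz":[5.8,0,14],"turn":[0,0,0],"grip":0},{"xyz":[6,0,15.5],"turn":[0,0,0],"grip":0},{"xyz":[6,0,15.5],"turn":[0,0,0],"grip":0}]}}

```text
clock: 15.72
tcp_pos: [0.6148, 0.0291, 0.0773]
orientation: [0.0, 0.999, 0.053, -0.0]
wrist_force: [-0.2, 0.1, 0.6]
finger_gap: -0.0001
grip_force: 0.0
```

```bash
python3 -c "
from h import *
st()"
```

```text
t 15.72 mould [65.   0.4 77.3] F [-0.2  0.2  0.6] gap -0.1 0.0
```

{"api": "apply_moves", "payload": {"rows": [{"xyz":[0,0,0.7],"turn":[0,0,0],"grip":0},{"xyz":[0,0,1.4],"turn":[0,0,0],"grip":0},{"xyz":[0,0,2],"turn":[0,0,0],"grip":0},{"xyz":[0,0,2],"turn":[0,0,0],"grip":0}]}}

```text
clock: 16.05
tcp_pos: [0.615, 0.0291, 0.0769]
orientation: [0.0, 0.999, 0.053, 0.0]
wrist_force: [-3.2, 0.8, 7.0]
finger_gap: -0.0002
grip_force: 3.7
```

{"api": "apply_moves", "payload": {"rows": [{"xyz":[0,0,-10],"turn":[0,0,0],"grip":0},{"xyz":[0,0,-50],"turn":[0,0,0],"grip":0},{"xyz":[0,0,-90],"turn":[0,0,0],"grip":0},{"xyz":[-40,0,-130],"turn":[0,0,0],"grip":0},{"xyz":[-80,0,-130],"turn":[0,0,0],"grip":0},{"xyz":[-120,0,-130],"turn":[0,0,0],"grip":0},{"xyz":[-140,0,-130],"turn":[0,0,0],"grip":0},{"xyz":[-140,0,-130],"turn":[0,0,0],"grip":0},{"xyz":[-140,0,-130],"turn":[0,0,0],"grip":0}]}}

```text
clock: 16.8
tcp_pos: [0.4749, 0.0143, 0.2067]
orientation: [0.0, 0.999, 0.053, 0.001]
wrist_force: [0.8, -0.5, -0.1]
finger_gap: -0.0
grip_force: 0.0
```

```bash
python3 - <<'E'
from h import *
np.set_printoptions(precision=1,suppress=True)
st()
b=shot('side','side10');c=shot('wrist','wr10')
im=np.zeros((560,800,3),np.uint8)
im[:,:450]=cv2.resize(b['color'][170:270,165:245],(450,560),interpolation=cv2.INTER_CUBIC)
im[:300,450:]=cv2.resize(c['color'][0:300,80:430],(350,300))
cv2.imwrite('pics/m5.png',im)
v,u=np.nonzero(b['z_map']>0);z=b['z_map'][v,u]
P=np.linalg.solve(b['camera_matrix'],np.array([u,v,np.ones_like(u)])*z)
L=(((b['view'][:3,:3].T@(P-b['view'][:3,3:])).T)-O)@M*1e3
k=L[(L[:,0]>20)&(L[:,0]<105)&(abs(L[:,1])<8)&(L[:,2]>62)&(L[:,2]<140)]
for x0 in range(24,102,8):
    s=k[(k[:,0]>=x0)&(k[:,0]<x0+8)]
    if len(s):print(x0,np.median(s,0),s[:,2].max())
E
```

```text
t 16.8 mould [-75.7   0.5 206.7] F [ 0.7 -0.6 -0.1] gap -0.0 0.0
24 [28.3  4.6 71.4] 76.18739409965202
32 [36.1  0.2 76.6] 78.19277832146246
40 [44.6 -2.  77.2] 78.59836388100304
48 [52.4 -1.4 76.7] 78.74127167291113
56 [61.2 -3.9 77. ] 78.74469385121002
64 [67.6 -2.4 76.8] 79.61706625154764
72 [75.3 -1.8 76.6] 79.55991377936529
80 [83.9  1.4 77.2] 79.17995609578085
88 [92.5  0.  78.5] 81.1062974330366
96 [97.  -1.4 79.3] 79.57203240920198
```

View pics/m5.png

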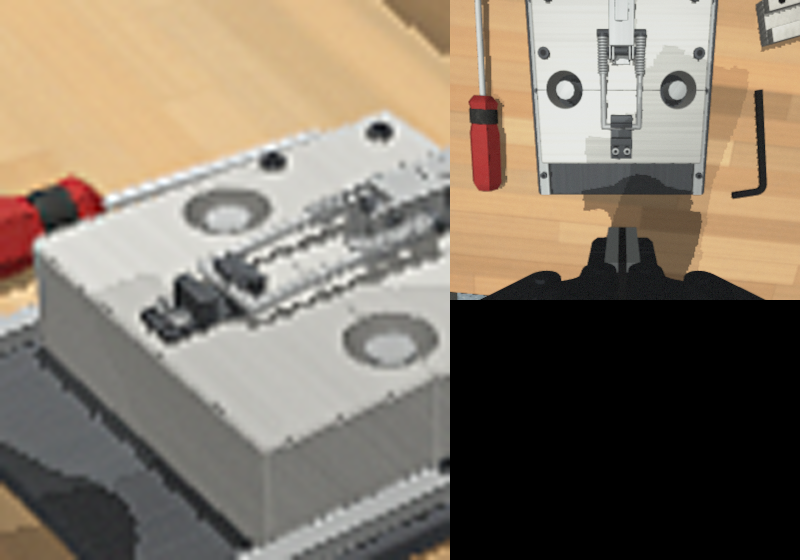

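The lever lies flat, with its top face at z≈77 mm along its whole length. The bail is hooked under the nose, the halves are together, and the tools haven't moved. Handing in.

```bash
python3 -c "
from h import *
print(ticket.hand_in())"
```

```text
the job is handed in; nothing more can be done
None
```

The mould is closed: front half home, bail hooked under the keeper's nose, lever flat over centre and staying there, tools not moved; job handed in at about 17 s (no verdict was returned).

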